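Shut off the tagged gas line

ROBOT

A 7-joint arm with a two-finger parallel gripper is mounted at the origin on the work surface. World frame = base frame: x ahead of the robot, y to its left, z up, the work surface at z = 0. Lengths are in m, angles in rad, forces in N, time in s.
With the tool pointing down it reaches from about 0.4 to 0.85 m from the base axis. Payload 4.5 kg.
Tool frame: the origin (TCP) lies midway between the tips of the shut fingers; the grasp point (between the pads) lies 19 mm behind it (bot.grip_depth is the distance from the TCP to the grasp point, in m); z points along the fingers, y is the direction in which the jaws open and shut (so a half turn about z gives the same grasp; the last joint's range is limited). The gripper opens to 88 mm and grips with 3 to 60 N. Pads are 18 mm wide; open, the fingers measure 123 mm over their backs; the gripper's body (75 mm by 187 mm) begins 45 mm behind the grasp point.
Start: joints at [-1.146, 0.689, -0.195, 1.565, 0.157, 0.902, -0.215], TCP at [0.238, 0.578, 0.239] pointing down, gripper open.
Joint ranges: [-3.01, 3.01], [-0.46, 2.08], [-1.47, 1.51], [0.13, 2.56], [-1, 4.14], [0.04, 2.09], [-2.66, 2.66]. Speed limits (rad/s): [2.57, 2.57, 3.14, 3.14, 3.14, 3.14, 3.14].

INTERFACE

Orientations are given as a unit quaternion [w, x, y, z].
In Python, from station import bot gives the robot as it stands.
- The arm moves only by the tool move_arm, never from a script. Its argument "motion" is a list that holds one entry, the list of rows, each a list of 7 numbers: the shift along the tool's x, y, z in m, then the turn, a rotation vector about the tool's x, y, z in rad, then the gripper's target within -1 to 1 (shut at 1, half-way at 0, fully open at -1). In form: [[[dx, dy, dz, wx, wy, wz, grip], ...]]. A call has 1 to 5 rows; each row shifts and turns the commanded pose from where the row before left it, along the tool's axes as they then stand; what a row does not reach is not made up. A row lasts 1/10 s, in which the tool goes at most 50 mm and 8.59 degrees, less where a joint would pass 70% of its speed; a pose out of reach is approached as far as the arm can. A call is refused whole if a number of a shift passes 0.05 or a number of a turn 0.15, either way. A call with a gripper value outside its range is refused whole. The fingers move at their own pace and stop on an object; "force" is the grip in N (left out, the last holds). Time passes only in rows, so rows that do not move let the fingers close. It gives the time, the measured TCP pose, the force and the opening at its end, in the units of the state.
- bot.observe(): the state, without advancing time (a new reading comes with each control period).
- bot.read_camera(name): name is "side" or "top" or "wrist"; returns the picture (420x560x3 uint8, red, green, blue); there is no depth.
- bot.calibration(name): a dict with "fx", "fy", "cx", "cy" (pixels), "dist_coeffs" ([k1, k2, p1, p2, k3] as OpenCV has them; the pictures are not rectified), "view" (4x4, takes a point from world to camera coordinates). Camera axes: x right, y up, looking along -z (the intrinsics and any distortion apply to the point x, -y, -z); pixel columns grow to the right and rows downward; lengths in m; the calibration is good to about 2 mm. A picture is of the moment at which its call begins: read the wrist's pose just before it. calibration takes no time and is no camera call; for the wrist camera it gives the pose at the moment of the call.
- bot.finish_job(): hands the job in, once; it reports no verdict.
The state is a dict: "time_s": time; "joint_positions": joint angles; "dq": joint speeds; "effort": joint torques, N m; "tcp_pos": TCP position; "ee_rot": TCP orientation; "ft_force": force on the tool from outside, world axes, zero at the start; "moment": the same for the moment, N m; "grip_width": opening from 0.0 (shut) to 1.0 (fully open).
Only numpy, scipy, OpenCV 4.12 (cv2) and the standard library are available. Lean on these libraries where they do the work, as an engineer would, in place of code of your own. Each camera call takes 0.05 s, during which the arm holds its last target.

TASK

Shut off the tagged line in the gas box on the lab bench: without lifting the cover, push it by its upturned edge fully aside onto the closed half of the box, then push the lever handle that has the round tag on its pivot clockwise a quarter turn, fully shut against its stop. Leave the cover open, leave the other two handles open, and do not disturb the loose things standing in and around the box.

Things in the scene. Friction and masses are not known exactly. Their poses are not given: they have to be found in the camera images.
- gas_box: White sheet-metal gas box fixed to the bench, 628 (its y) x 181 (x) x 90 mm high to the ledges and deck the cover rides on. Origin on the bench under the middle of the open-topped valve chamber; z up, x away from the robot (give or take yaw), y along the box to its closed half. Outlets, gauges and a knob stick up to 40 mm out of its front (-x) face, below 80 mm.
- chamber (a point): Middle of the chamber's opening, 90 mm above the bench (box axes). Opening: x +-75, y +-142.5 mm. Beside it run guide strips 10 mm higher (x = +-86.5 to 90.5 mm, whole box); the end at y = -159 mm has a stop 5 mm higher, beyond it the bench is free. Three valves stand in a row at x = 20 mm, y = -87.5, -7.5, 72.5 mm, in any order; pipes lie below 44 mm, bonnets below 65 mm.
- deck_stop (a point): Middle of the face of the far end stop, at deck height (90 mm above the bench), at y = 462.5 mm in the box frame. The flat deck of the closed half runs from y = 142.5 mm to this stop, which stands 12 mm above it.
- cover: Loose grey plastic cover, 305 (y) x 170 (x) x 5 mm, 0.3 to 0.55 kg, lying unfastened on the box's ledges between the guide strips; it slides along the box's y with a few newtons of friction. Origin: middle of its underside, 90 mm above the bench; axes as the box's. In the box frame its y is 0 to 25 mm at the start and 310 mm when it meets the far end stop.
- cover_edge (a point): Top of the outer face of the cover's upturned edge, at mid-length. The edge is a flange 5 mm thick, 150 mm long (along x), standing 18 mm above the cover's top (to 113 mm above the bench), at the cover's end away from the closed half (152.5 mm from the cover's middle). Its outer face looks to the box's -y; push it towards +y.
- handle_tagged (a joint): Angle (rad) of the lever of the tagged valve: the one with a round aluminium tag, 38 mm across, under the nut on its pivot (the others have none). 0 = open, lever along its pipe to the box's -x; grows clockwise seen from above, the lever swinging to the box's +y; 1.571 = shut at its stop, pointing to +y. Starts at 0 to 0.25. Drag about 0.2 N m, no spring: stays where left.
- handle_tagged_hub (a point): Valve axis (vertical) of the tagged valve, at mid-thickness of its lever, 71 mm above the bench; the point where the lever pivots. Its nut (and tag) reach 80 mm above the bench.
- handle_tagged_tip (a point): Free end of the tagged valve's lever, 60 mm from its pivot, mid-thickness. The black sleeve to push on is 16 mm wide, 10 mm thick (66 to 76 mm above the bench) and spans 18 to 60 mm from the pivot.
- handle_plain1 (a joint): Angle (rad) of the same lever on an untagged valve; same dimensions and directions. Starts at 0 to 0.25 (open) and is to be left there.
- handle_plain1_hub (a point): Valve axis (vertical) of untagged valve 1, at mid-thickness of its lever, 71 mm above the bench; the point where the lever pivots. Its nut (and tag) reach 80 mm above the bench.
- handle_plain2 (a joint): Angle (rad) of the same lever on an untagged valve; same dimensions and directions. Starts at 0 to 0.25 (open) and is to be left there.
- handle_plain2_hub (a point): Valve axis (vertical) of untagged valve 2, at mid-thickness of its lever, 71 mm above the bench; the point where the lever pivots. Its nut (and tag) reach 80 mm above the bench.
- spanner: Loose open-ended steel spanner, 160 mm long, lying to the right of the gas box, near its end. To be left alone.
- screwdriver: Loose screwdriver, 180 mm long, lying behind the closed half of the gas box. To be left alone.
- beaker: Loose glass beaker, 68 mm across, 85 mm tall, standing behind the chamber. To be left alone.
- tumbler: Loose orange plastic tumbler, 72 mm across, 95 mm tall, standing behind the chamber. To be left alone.
- weight: Loose steel calibration weight with a small head, 38 mm across, 60 mm tall, standing behind the closed half. To be left alone.
- plug: Loose brass blanking plug, 24 mm across, 30 mm tall, standing on the chamber floor (6 mm above the bench) between two pipes, its top 36 mm above the bench. To be left alone.
- pad: Loose orange moulded pad with a chevron pattern, 150 x 110 x 15 mm, lying farther to the right of the gas box. To be left alone.

How it is judged:
By the outcome, as a careful person would: the job done as asked, in the order asked, and still so for the second after the job is handed in, with the robot touching nothing.
It also fails if it takes over 51 s, if anything falls off the work surface, if the arm or the gripper's body presses on something with over 40 N, if the wrist force passes 120 N, or if a joint passes its speed limit or range.

## Working session

There is one attempt and no reset: what is moved stays moved. The work goes in short steps, Python scripts to look and compute and a tool call to move; the robot and the scene stay as the last step left them, time stands still between calls to the robot, and variables do not carry over. Pictures are saved under pics/ and viewed, and the job is handed in when it is done.

Besides the shell and the picture viewer there is one more tool, called after "Call:" in YAML: its name, and indented under it one key for each argument. move_arm: Moves the arm, as the interface text tells. Its arguments: {"type":"object","properties":{"motion":{"type":"array","items":{"type":"array","items":{"type":"array","items":{"type":"number"}}}},"force":{"type":"number"}},"required":["motion"]}

```bash
mkdir -p pics; ls; python3 - <<'E'
from station import bot
import cv2
s=bot.observe();print(s)
for n in ["side","top","wrist"]:
    im=bot.read_camera(n);cv2.imwrite(f"pics/{n}0.png",im[:,:,::-1])
    c=bot.calibration(n);print(n,c)
E
```

```text
pics
{'time_s': 0.0, 'joint_positions': array([-1.14617544,  0.68997812, -0.19444131,  1.56635888,  0.15727788,
        0.90249724, -0.21510961]), 'dq': array([-1.28427451e-03, -2.93618316e-05,  1.34949305e-03, -1.09055041e-03,
        1.07760482e-03, -3.49635766e-04, -3.49034840e-04]), 'effort': array([ 8.67024446e-04, -5.27557397e+01, -1.26715131e+00, -1.53438538e+01,
       -5.28113788e-02,  6.43694933e-03,  1.73166095e-04]), 'tcp_pos': array([0.23792619, 0.57724706, 0.23790789]), 'ee_rot': array([-9.87812379e-05,  1.94165760e-01,  9.80968295e-01, -9.23416193e-04]), 'ft_force': array([-0.40797414, -1.2491944 ,  0.51162715]), 'moment': array([-0.02549428,  0.00581842,  0.00034462]), 'grip_width': 1.0006575601288545}
side {'fx': 466.8766049533255, 'fy': 466.8766049533255, 'cx': 277.7208789975641, 'cy': 212.81877535987397, 'dist_coeffs': array([-0.1178529,  0.       ,  0.       ,  0.       ,  0.       ]), 'view': array([[-0.991297  , -0.13160025,  0.00340942,  0.59747669],
       [ 0.09940192, -0.73127639,  0.6747993 , -0.10326683],
       [-0.08631053,  0.66926543,  0.73799341, -1.1
[... 267 characters left out ...]
 'view': array([[ 0.13408039, -0.99096155,  0.00420233, -0.05226607],
       [ 0.97050121,  0.13216713,  0.20164139, -0.61011464],
       [-0.20037428, -0.02295779,  0.9794504 , -0.94617705],
       [ 0.        ,  0.        ,  0.        ,  1.        ]])}
wrist {'fx': 323.5268684343865, 'fy': 323.5268684343865, 'cx': 280.0108341275076, 'cy': 205.45774903825233, 'dist_coeffs': array([-0.0318211,  0.       ,  0.       ,  0.       ,  0.       ]), 'view': array([[ 0.38101024,  0.92456829, -0.00216412, -0.62376917],
       [-0.89263599,  0.3672392 , -0.26141223,  0.037749  ],
       [-0.2408987 ,  0.10153251,  0.96522483, -0.38920999],
       [ 0.        ,  0.        ,  0.        ,  1.        ]])}
```

View pics/side0.png

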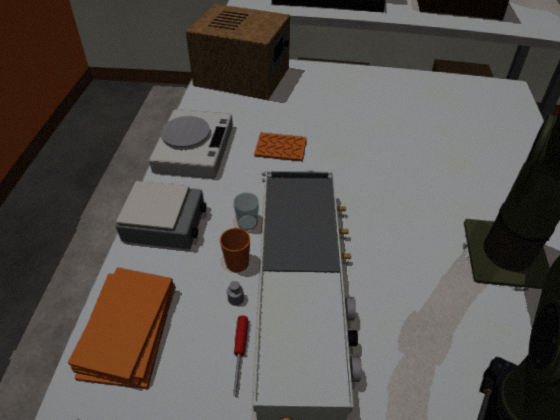

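View pics/top0.png

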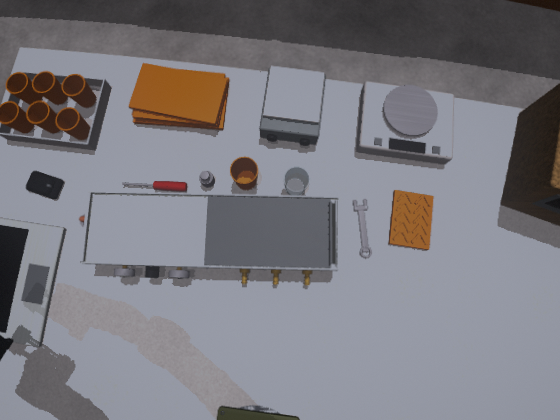

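View pics/wrist0.png

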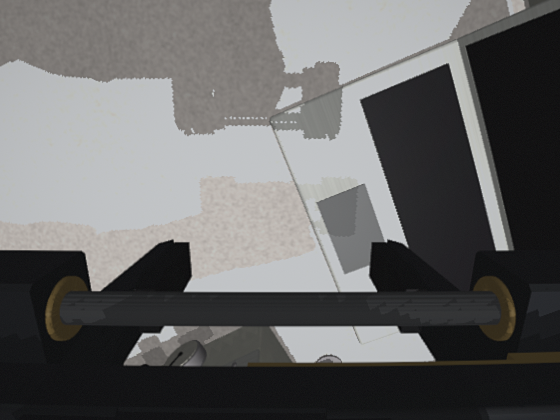

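The top view shows the box at about (85–338, 193–270). The grey cover lies on the right half, with its flange near column 332. The spanner is at (363,230). Next I'll zoom in and measure.

```bash
cat > h.py <<'E'
import numpy as np, cv2
from station import bot
def K(c): return np.array([[c['fx'],0,c['cx']],[0,c['fy'],c['cy']],[0,0,1.]])
def ray(c,px):
    u=cv2.undistortPoints(np.array([[px]],float),K(c),c['dist_coeffs'])[0,0]
    V=c['view'];R=V[:3,:3];t=V[:3,3]
    return -R.T@t, R.T@np.array([u[0],-u[1],-1.])
def plane(c,px,z):
    o,d=ray(c,px); return o+d*(z-o[2])/d[2]
def proj(c,P):
    V=c['view'];P=np.atleast_2d(P);q=P@V[:3,:3].T+V[:3,3];q=q*[1,-1,-1]
    return cv2.projectPoints(q,np.zeros(3),np.zeros(3),K(c),c['dist_coeffs'])[0][:,0]
E
python3 - <<'E'
import cv2
im=cv2.imread('pics/top0.png')
cv2.imwrite('pics/t0a.png',cv2.resize(im[180:285,190:350],None,fx=5,fy=5,interpolation=cv2.INTER_CUBIC))
cv2.imwrite('pics/t0b.png',cv2.resize(im[180:285,70:230],None,fx=5,fy=5,interpolation=cv2.INTER_CUBIC))
E
```

```text
(no output)
```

View pics/t0a.png

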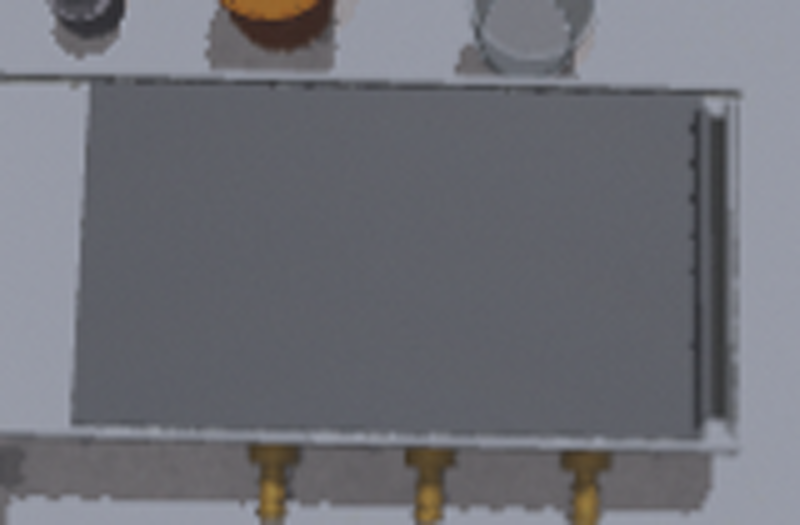

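View pics/t0b.png

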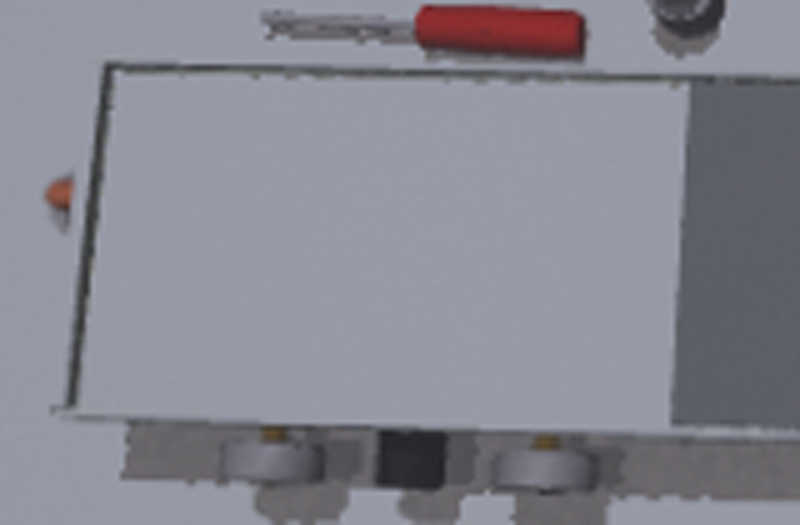

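```bash
python3 - <<'E'
from h import *
np.set_printoptions(precision=4,suppress=True)
c=bot.calibration('top')
f=lambda ox,x,y:((x+.5)/5-.5+ox,(y+.5)/5-.5+180)
FR=plane(c,f(190,741,93),.1);NR=plane(c,f(190,738,452),.1);FL=plane(c,f(70,106,63),.1);NL=plane(c,f(70,54,411),.1)
print(FR,NR,FL,NL)
for a,b in((FR,NR),(FL,NL),(FR,FL),(NR,NL)):
    d=(b-a)[:2];print(np.linalg.norm(d),np.arctan2(d[1],d[0]))
# fit box pose: corners box frame
B=np.array([[90.5,-159],[-90.5,-159],[90.5,469],[-90.5,469]])/1000
W=np.array([FR,NR,FL,NL])[:,:2]
bm=B.mean(0);wm=W.mean(0);U,S,Vt=np.linalg.svd((B-bm).T@(W-wm))
R=(U@Vt).T;t=wm-R@bm
print('R',R,'yaw',np.arctan2(R[1,0],R[0,0]),'t',t, 'res',W-(B@R.T+t))
np.savez('box.npz',R=R,t=t)
for p in((710,105),(710,430),(697,110),(697,430)):
    P=plane(c,f(190,*p),.113);print(p,P,(P[:2]-t)@R)
for p in((90,85),(72,425)):
    P=plane(c,f(190,*p),.095);print('cov left',p,P,(P[:2]-t)@R)
E
```

```text
[ 0.6476 -0.1229  0.1   ] [ 0.4727 -0.1397  0.1   ] [0.5798 0.4922 0.1   ] [0.4055 0.4794 0.1   ]
0.17570352630361574 -3.0456972668612097
0.17472644404925838 -3.0682117867258323
0.6187992508898297 1.6805123944855107
0.6227192383366742 1.6787850820080346
R [[ 0.9943 -0.1068]
 [ 0.1068  0.9943]] yaw 0.10703081829057744 t [0.5429 0.0232] res [[-0.0024  0.0024]
 [ 0.0027  0.0049]
 [-0.003  -0.0069]
 [ 0.0027 -0.0004]]
(710, 105) [ 0.6363 -0.1067  0.113 ] [ 0.0789 -0.1391]
(710, 430) [ 0.4803 -0.1234  0.113 ] [-0.0779 -0.1391]
(697, 110) [ 0.6329 -0.1007  0.113 ] [ 0.0763 -0.1327]
(697, 430) [ 0.4795 -0.1173  0.113 ] [-0.0781 -0.1329]
cov left (90, 85) [0.6092 0.1971 0.095 ] [0.0845 0.1659]
cov left (72, 425) [0.4428 0.1779 0.095 ] [-0.0831  0.1646]
```

Box and cover agree: yaw is 0.107 and cover y is about 13 mm. After turning the tool +1.075 rad about its z, tool x lies along box +y and tool y along box +x. I'll turn first, then travel.

Call:
move_arm:
  motion:
    - [[0,0,0,0,0,0.134,-1],[0,0,0,0,0,0.134,-1],[0,0,0,0,0,0.134,-1],[0,0,0,0,0,0.134,-1],[0,0,0,0,0,0.134,-1]]

```text
time_s: 0.65
tcp_pos: [0.2379, 0.5777, 0.2384]
ee_rot: [0.0, 0.508, 0.861, -0.0]
ft_force: [0.4, -0.1, 0.4]
grip_width: 1.001
```

Call:
move_arm:
  motion:
    - [[0,0,0,0,0,0.134,-1],[0,0,0,0,0,0.134,-1],[0,0,0,0,0,0.134,-1],[0,0,0,0,0,0,-1],[0,0,0,0,0,0,-1]]

```text
time_s: 1.15
tcp_pos: [0.2379, 0.5778, 0.2385]
ee_rot: [0.0, 0.667, 0.745, -0.0]
ft_force: [0.5, -0.7, 0.0]
grip_width: 1.002
```

```bash
cat >> h.py <<'E'
from scipy.spatial.transform import Rotation as Ro
def st():
    s=bot.observe();b=np.load('box.npz');R=b['R'];t=b['t']
    q=s['ee_rot'];M=Ro.from_quat([q[1],q[2],q[3],q[0]]).as_matrix()
    yaw=np.arctan2(R[1,0],R[0,0])
    p=(s['tcp_pos'][:2]-t)@R
    print('t%.2f'%s['time_s'],'box xy mm',(p*1000).round(1),'z',(s['tcp_pos'][2]*1000).round(1),'tooly-boxyaw',(np.arctan2(M[1,1],M[0,1])-yaw).round(4),'z axis',M[:,2].round(3),'F',(s['ft_force']).round(1),'Fbox',(s['ft_force'][:2]@R).round(1),'g',round(s['grip_width'],3))
E
python3 -c "
from h import *
st()"
```

```text
t1.15 box xy mm [-244.1  584. ] z 238.5 tooly-boxyaw 0.0043 z axis [-0.    -0.001 -1.   ] F [ 0.5 -0.7  0. ] Fbox [ 0.4 -0.8] g 1.002
```

Call:
move_arm:
  motion:
    - [[-0.044,0.0145,0,0,0,0,-1],[-0.044,0.0145,0,0,0,0,-1],[-0.044,0.0145,0,0,0,0,-1],[-0.044,0.0145,0,0,0,0,-1],[-0.044,0.0145,0,0,0,0,-1]]

```text
time_s: 1.65
tcp_pos: [0.3344, 0.3654, 0.2389]
ee_rot: [-0.0, 0.667, 0.745, 0.0]
ft_force: [0.7, -0.7, -0.3]
grip_width: 1.0
```

Call:
move_arm:
  motion:
    - [[-0.044,0.0145,0,0,0,0,-1],[-0.044,0.0145,0,0,0,0,-1],[-0.044,0.0145,0,0,0,0,-1],[-0.044,0.0145,0,0,0,0,-1],[-0.044,0.0145,0,0,0,0,-1]]

```text
time_s: 2.15
tcp_pos: [0.4303, 0.1544, 0.2389]
ee_rot: [0.0, 0.667, 0.745, 0.0]
ft_force: [2.0, 0.0, -0.4]
grip_width: 0.998
```

Call:
move_arm:
  motion:
    - [[-0.044,0.0145,0,0,0,0,-1],[-0.044,0.0145,0,0,0,0,-1],[-0.044,0.0145,0,0,0,0,-1],[-0.044,0.0145,0,0,0,0,-1],[-0.044,0.0145,0,0,0,0,-1]]

```text
time_s: 2.65
tcp_pos: [0.5261, -0.0567, 0.2388]
ee_rot: [-0.0, 0.667, 0.745, 0.0]
ft_force: [0.7, -0.1, -0.3]
grip_width: 1.003
```

```bash
python3 -c "
from h import *
st()"
```

```text
t2.65 box xy mm [-25.3 -77.6] z 238.8 tooly-boxyaw 0.0038 z axis [ 0.  0. -1.] F [ 0.7 -0.1 -0.3] Fbox [ 0.6 -0.2] g 1.003
```

Call:
move_arm:
  motion:
    - [[-0.044,0.0125,0,0,0,0,-1],[-0.046,0.0125,0,0,0,0,-1],[0,0,0,0,0,0,-1]]

```text
time_s: 2.95
tcp_pos: [0.5611, -0.1507, 0.2388]
ee_rot: [0.003, 0.671, 0.741, -0.001]
ft_force: [-1.3, 0.3, -0.2]
grip_width: 1.0
```

```bash
python3 -c "
from h import *
st()
c=bot.calibration('wrist')
im=bot.read_camera('wrist');cv2.imwrite('pics/w1.png',im[:,:,::-1])
b=np.load('box.npz');R=b['R'];t=b['t']
for p in [(-.0865,-.159,.1),(.0865,-.159,.1),(-.075,-.139,.113),(.075,-.139,.113)]:
    w=np.r_[R@np.array(p[:2])+t,p[2]];print(p,proj(c,w))
c=bot.calibration('top');im=bot.read_camera('top');cv2.imwrite('pics/t1.png',im[:,:,::-1])
"
```

```text
t2.95 box xy mm [  -0.5 -174.8] z 238.8 tooly-boxyaw -0.0074 z axis [ 0.003 -0.006 -1.   ] F [-1.3  0.3 -0.2] Fbox [-1.2  0.5] g 1.0
(-0.0865, -0.159, 0.1) [[181.70659482 176.09846466]]
(0.0865, -0.159, 0.1) [[375.6045167  174.54602265]]
(-0.075, -0.139, 0.113) [[188.81495748 155.16373808]]
(0.075, -0.139, 0.113) [[368.04840979 153.73372166]]
```

View pics/w1.png

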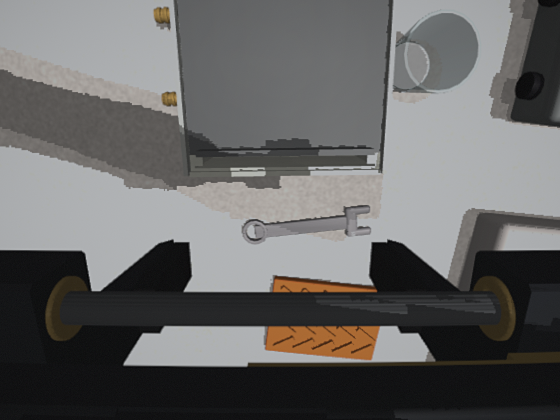

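View pics/t1.png

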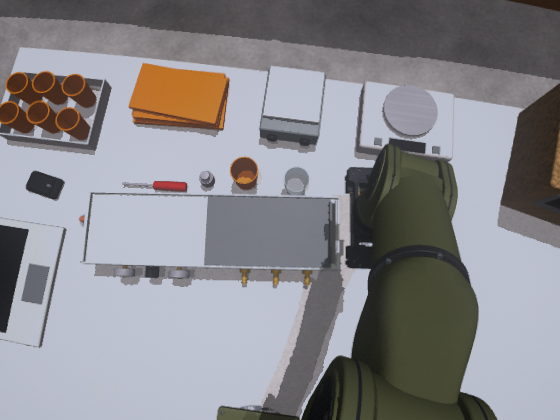

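```bash
python3 -c "
from h import *
st()
c=bot.calibration('wrist')
im=bot.read_camera('wrist')[:,:,::-1].copy()
st()
b=np.load('box.npz');R=b['R'];t=b['t']
cv2.imwrite('pics/w2.png',im)
cv2.imwrite('pics/w2z.png',cv2.resize(im[120:200,170:400],None,fx=3.4,fy=5,interpolation=cv2.INTER_CUBIC))
np.save('w2view.npy',c['view'])
for p in [(-.0865,-.159,.1),(.0865,-.159,.1),(-.075,-.139,.113),(.075,-.139,.113)]:
    w=np.r_[R@np.array(p[:2])+t,p[2]];print(p,proj(c,w))
"
```

```text
t3.05 box xy mm [  -1.  -166.9] z 238.4 tooly-boxyaw 0.0 z axis [-0.  0. -1.] F [ 0.2  1.1 -0.4] Fbox [0.3 1. ] g 0.997
t3.10 box xy mm [  -0.9 -165. ] z 238.4 tooly-boxyaw 0.0025 z axis [-0.001  0.001 -1.   ] F [ 0.6  0.3 -0.6] Fbox [0.7 0.2] g 1.0
(-0.0865, -0.159, 0.1) [[183.32772661 184.98827774]]
(0.0865, -0.159, 0.1) [[375.92111944 184.93182857]]
(-0.075, -0.139, 0.113) [[190.65444156 164.77111546]]
(0.075, -0.139, 0.113) [[368.5605937  164.72416708]]
```

View pics/w2z.png

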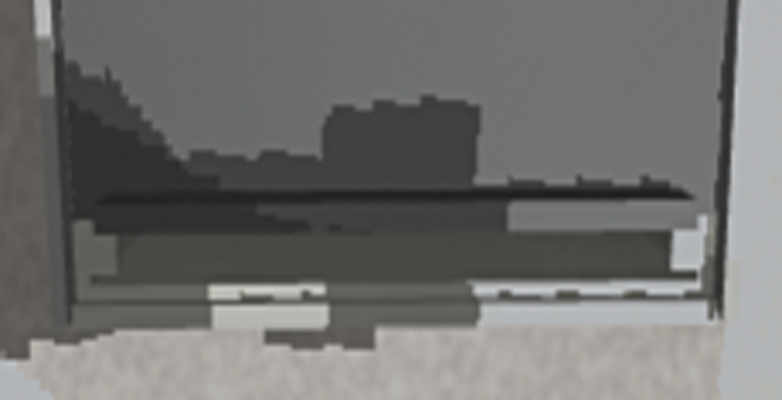

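Wrist view: the flange top outer edge is at about row 166 and spans columns 199–373. Its y matches the prediction, but the box sits about 5 mm further in +x. Going down to z≈103 mm just outside the flange.

Call:
move_arm:
  motion:
    - [[0,0.005,0.04,0,0,0,-1],[0,0,0.04,0,0,0,-1],[0,0,0.035,0,0,0,-1],[0,0,0.02,0,0,0,-1],[0,0,0,0,0,0,-1]]

```text
time_s: 3.6
tcp_pos: [0.5627, -0.138, 0.1012]
ee_rot: [-0.003, 0.666, 0.746, -0.001]
ft_force: [-0.9, 1.0, 0.1]
grip_width: 1.0
```

```bash
python3 -c "
from h import *
st()
im=bot.read_camera('side')[:,:,::-1].copy()
cv2.imwrite('pics/s2.png',cv2.resize(im[130:330,200:400],None,fx=3,fy=3))
"
```

```text
t3.60 box xy mm [   2.4 -162.4] z 101.2 tooly-boxyaw 0.0053 z axis [-0.006  0.003 -1.   ] F [-0.9  1.   0.1] Fbox [-0.8  1.1] g 1.0
```

View pics/s2.png

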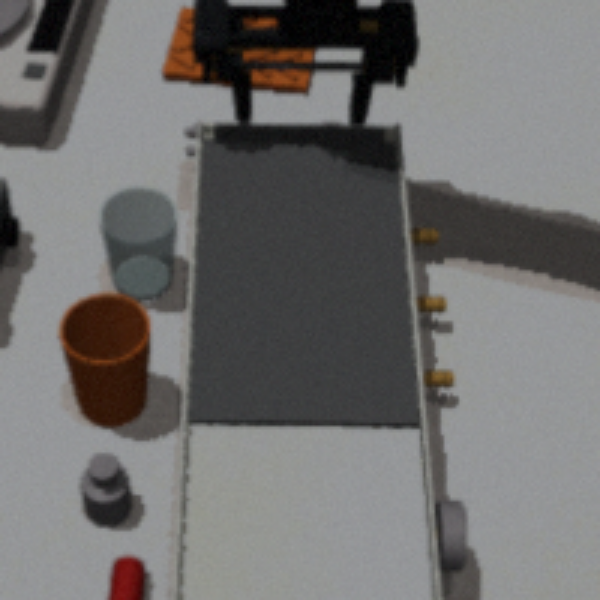

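The side view shows the fingers standing behind the upturned edge, roughly centred. Easing into contact.

Call:
move_arm:
  motion:
    - [[0.006,0,0,0,0,0,-1],[0.006,0,0,0,0,0,-1],[0.006,0,0,0,0,0,-1],[0.006,0,0,0,0,0,-1],[0.006,0,0,0,0,0,-1]]

```text
time_s: 4.15
tcp_pos: [0.5624, -0.1117, 0.1046]
ee_rot: [0.001, 0.668, 0.744, 0.0]
ft_force: [-0.2, -2.1, 2.2]
grip_width: 1.003
```

```bash
python3 -c "
from h import *
st()"
```

```text
t4.15 box xy mm [   4.9 -136.2] z 104.6 tooly-boxyaw 0.0003 z axis [ 0.002 -0.001 -1.   ] F [-0.2 -2.1  2.2] Fbox [-0.4 -2. ] g 1.003
```

Call:
move_arm:
  motion:
    - [[0.012,0,0.001,0,0,0,-1],[0.015,0,0.001,0,0,0,-1],[0.015,0,0,0,0,0,-1],[0.015,0,0,0,0,0,-1],[0.015,0,0,0,0,0,-1]]

```text
time_s: 4.65
tcp_pos: [0.5535, -0.0376, 0.1015]
ee_rot: [-0.001, 0.668, 0.745, -0.0]
ft_force: [0.6, -2.2, -0.0]
grip_width: 1.002
```

Call:
move_arm:
  motion:
    - [[0.015,0,0,0,0,0,-1],[0.015,0,0,0,0,0,-1],[0.015,0,0,0,0,0,-1],[0.015,0,0,0,0,0,-1],[0.015,0,0,0,0,0,-1]]

```text
time_s: 5.15
tcp_pos: [0.5454, 0.0364, 0.1015]
ee_rot: [-0.0, 0.668, 0.744, -0.0]
ft_force: [0.4, -1.3, -0.8]
grip_width: 1.0
```

```bash
python3 -c "
from h import *
st()
im=bot.read_camera('side')[:,:,::-1].copy()
cv2.imwrite('pics/s3.png',cv2.resize(im[130:420,150:430],None,fx=2,fy=2))
"
```

```text
t5.15 box xy mm [ 3.9 12.9] z 101.5 tooly-boxyaw 0.0013 z axis [-0.001  0.    -1.   ] F [ 0.4 -1.3 -0.8] Fbox [ 0.3 -1.3] g 1.0
```

View pics/s3.png

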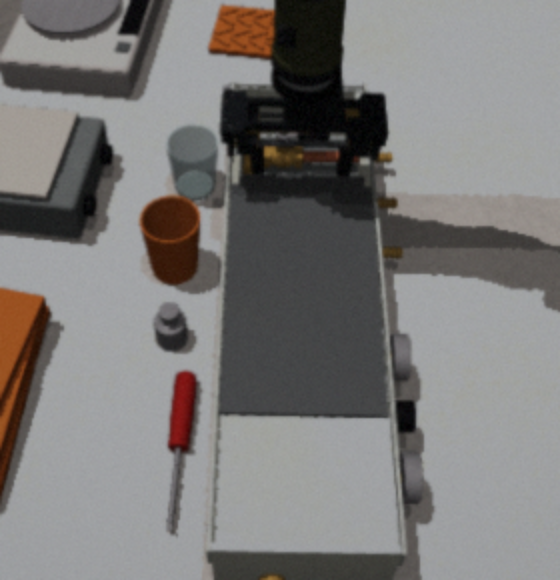

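The cover is sliding straight and the chamber is opening, so I'll carry on.

Call:
move_arm:
  motion:
    - [[0.015,0,0,0,0,0,-1],[0.015,0,0,0,0,0,-1],[0.015,0,0,0,0,0,-1],[0.015,0,0,0,0,0,-1],[0.015,0,0,0,0,0,-1]]

```text
time_s: 5.7
tcp_pos: [0.5375, 0.1109, 0.1017]
ee_rot: [-0.0, 0.668, 0.744, 0.0]
ft_force: [-0.3, -1.6, -0.6]
grip_width: 0.999
```

Call:
move_arm:
  motion:
    - [[0.012,0,0,0,0,0,-1],[0.01,0,0,0,0,0,-1],[0.008,0,0,0,0,0,-1],[0.006,0,0,0,0,0,-1],[0.005,0,0,0,0,0,-1]]

```text
time_s: 6.2
tcp_pos: [0.5333, 0.1504, 0.1017]
ee_rot: [0.0, 0.668, 0.744, -0.0]
ft_force: [0.1, -1.3, -1.3]
grip_width: 1.002
```

```bash
python3 -c "
from h import *
st()"
```

```text
t6.20 box xy mm [  4.  127.6] z 101.7 tooly-boxyaw 0.0007 z axis [-0. -0. -1.] F [ 0.1 -1.3 -1.3] Fbox [-0.1 -1.3] g 1.002
```

Call:
move_arm:
  motion:
    - [[0.005,0,0,0,0,0,-1],[0.005,0,0,0,0,0,-1],[0.004,0,0,0,0,0,-1],[0.004,0,0,0,0,0,-1],[0.003,0,0,0,0,0,-1]]

```text
time_s: 6.7
tcp_pos: [0.5314, 0.17, 0.1017]
ee_rot: [0.001, 0.668, 0.744, -0.001]
ft_force: [0.9, -7.9, 0.6]
grip_width: 1.003
```

Call:
move_arm:
  motion:
    - [[0.003,0,0,0,0,0,-1],[0.002,0,0,0,0,0,-1],[0.002,0,0,0,0,0,-1]]

```text
time_s: 7.0
tcp_pos: [0.5314, 0.1701, 0.1018]
ee_rot: [0.004, 0.669, 0.743, -0.004]
ft_force: [2.5, -18.5, 1.4]
grip_width: 1.004
```

```bash
python3 -c "
from h import *
st()"
```

```text
t7.00 box xy mm [  4.2 147.3] z 101.8 tooly-boxyaw -0.0018 z axis [ 0.001 -0.01  -1.   ] F [  2.5 -18.5   1.4] Fbox [  0.5 -18.7] g 1.004
```

The force jumped to 19 N at y≈147 mm, about where the stop was predicted. Backing off and looking.

Call:
move_arm:
  motion:
    - [[-0.01,0,0,0,0,0,-1],[-0.02,0,0,0,0,0,-1],[-0.02,0,-0.02,0,0,0,0],[-0.04,0,-0.04,0,0,0,1],[-0.045,0,-0.04,0,0,0,1]]

```text
time_s: 7.5
tcp_pos: [0.5437, 0.0568, 0.1913]
ee_rot: [-0.001, 0.667, 0.745, 0.001]
ft_force: [0.5, -0.3, -0.8]
grip_width: 0.752
```

Call:
move_arm:
  motion:
    - [[-0.045,0,-0.02,0,0,0,1],[-0.045,0,-0.02,0,0,0,1],[-0.03,0,0,0,0,0,1],[0,0,0,0,0,0,1],[0,0,0,0,0,0,1]]

```text
time_s: 8.0
tcp_pos: [0.5566, -0.0627, 0.2304]
ee_rot: [-0.0, 0.668, 0.744, 0.001]
ft_force: [0.1, -0.1, 0.9]
grip_width: 0.296
```

```bash
python3 -c "
from h import *
import pickle
st()
c=bot.calibration('wrist')
im=bot.read_camera('wrist')[:,:,::-1].copy()
cv2.imwrite('pics/w3.png',im);pickle.dump(c,open('w3.pkl','wb'))
im=bot.read_camera('top')[:,:,::-1].copy();cv2.imwrite('pics/t3.png',im)
st()
"
```

```text
t8.00 box xy mm [  4.4 -86.8] z 230.4 tooly-boxyaw 0.0001 z axis [ 0.001  0.002 -1.   ] F [ 0.1 -0.1  0.9] Fbox [ 0.1 -0.2] g 0.296
t8.10 box xy mm [  4.5 -84.9] z 230.0 tooly-boxyaw 0.0038 z axis [-0.     0.002 -1.   ] F [ 0.4  0.3 -1.1] Fbox [0.4 0.3] g 0.205
```

View pics/w3.png

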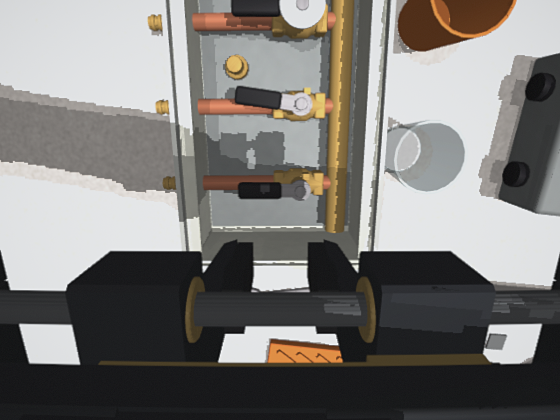

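View pics/t3.png

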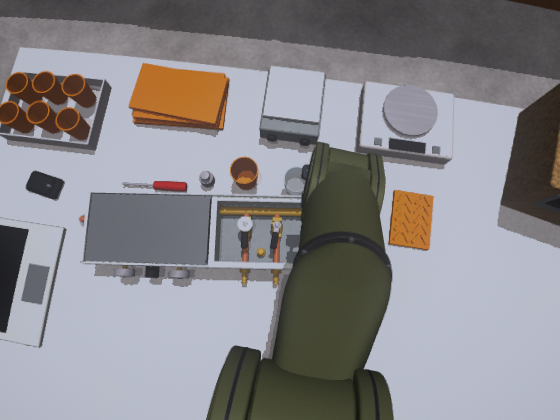

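Both views show the big round aluminium disc on the valve nearest the closed half (top view at about (245,224)). So the tagged valve is the one at box y = 72.5. The cover sits at the far stop. I'll move closer for a measured view.

Call:
move_arm:
  motion:
    - [[0.04,0,0,0,0,0,1],[0.03,0,0,0,0,0,1],[0,0,0,0,0,0,1],[0,0,0,0,0,0,1],[0,0,0,0,0,0,1]]

```text
time_s: 8.6
tcp_pos: [0.5489, 0.0063, 0.2301]
ee_rot: [0.0, 0.668, 0.744, -0.0]
ft_force: [0.1, 0.1, -1.0]
grip_width: 0.006
```

```bash
python3 -c "
from h import *
import pickle
st()
c=bot.calibration('wrist')
im=bot.read_camera('wrist')[:,:,::-1].copy()
cv2.imwrite('pics/w4.png',im);pickle.dump(c,open('w4.pkl','wb'))
cv2.imwrite('pics/w4z.png',cv2.resize(im[0:260,150:420],None,fx=2.3,fy=2.3,interpolation=cv2.INTER_CUBIC))
im=bot.read_camera('top')[:,:,::-1].copy();cv2.imwrite('pics/t4.png',im)
cv2.imwrite('pics/t4z.png',cv2.resize(im[185:285,200:350],None,fx=5,fy=5,interpolation=cv2.INTER_CUBIC))
st()
"
```

```text
t8.60 box xy mm [  4.1 -17.4] z 230.1 tooly-boxyaw 0.0013 z axis [-0. -0. -1.] F [ 0.1  0.1 -1. ] Fbox [0.1 0.1] g 0.006
t8.70 box xy mm [  4.1 -18.2] z 230.2 tooly-boxyaw -0.0003 z axis [-0. -0. -1.] F [ 1.  -0.8 -0.2] Fbox [ 0.9 -0.9] g 0.008
```

View pics/w4z.png

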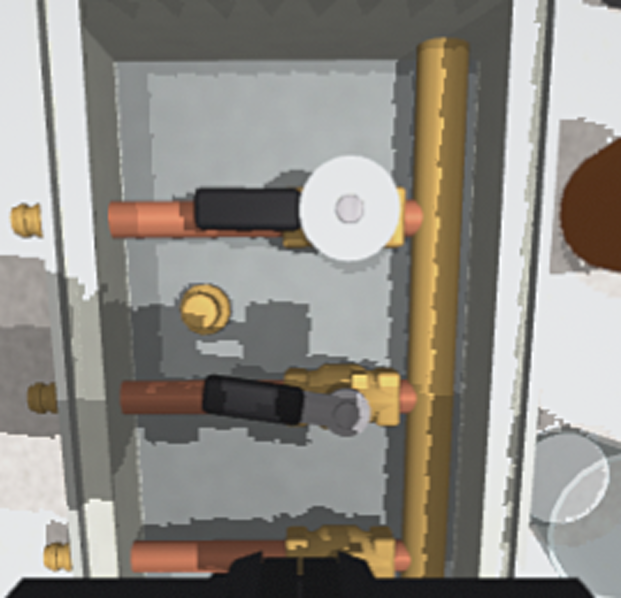

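View pics/t4z.png

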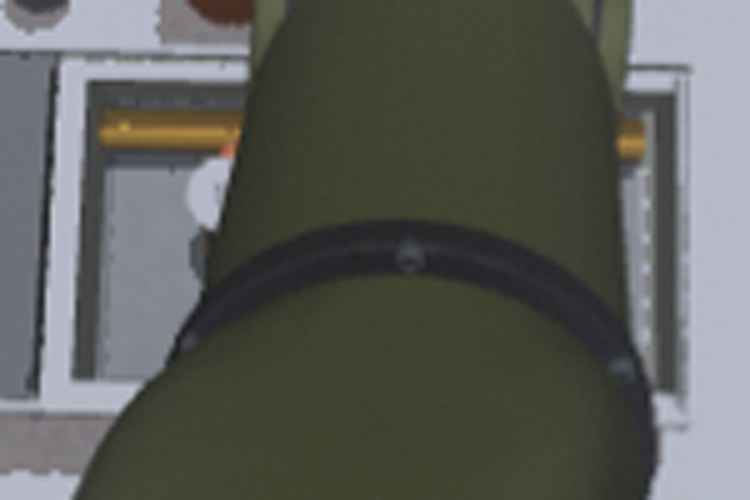

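```bash
python3 -c "
from h import *
import pickle
b=np.load('box.npz');R=b['R'];t=b['t']
c=pickle.load(open('w4.pkl','rb'))
def g(n,x,y,z):
    P=plane(c,((x+.5)/2.3-.5+150,(y+.5)/2.3-.5),z);print(n,P.round(4),'box mm',((P[:2]-t)@R*1000).round(1))
g('nut tag',349,208,.080);g('tag c',350,208,.078);g('tag l',300,208,.078);g('tag r',401,208,.078)
g('tip top',196,208,.076);g('tip near edge',196,228,.076);g('tip far',196,189,.076);g('sl end low',300,229,.076)
g('mid nut',345,414,.08);g('mid tip',205,393,.076);g('mid tip far',207,377,.076);g('mid tip near',203,411,.076)
g('plug',205,308,.036)
c=bot.calibration('top');im=cv2.imread('pics/t3.png')
for n,p,z in (('tag top view',(245,224),.078),('mid',(277,228),.08)):
    P=plane(c,p,z);print(n,P.round(4),((P[:2]-t)@R*1000).round(1))
cv2.imwrite('pics/t3z.png',cv2.resize(im[185:285,200:310],None,fx=6,fy=6,interpolation=cv2.INTER_CUBIC))
"
```

```text
nut tag [0.5591 0.0972 0.08  ] box mm [23.9 71.9]
tag c [0.5595 0.0974 0.078 ] box mm [24.4 72. ]
tag l [0.5406 0.0953 0.078 ] box mm [ 5.4 72. ]
tag r [0.5788 0.0995 0.078 ] box mm [43.8 72.1]
tip top [0.501  0.0913 0.076 ] box mm [-34.4  72.2]
tip near edge [0.5016 0.0839 0.076 ] box mm [-34.6  64.9]
tip far [0.5005 0.0981 0.076 ] box mm [-34.2  79.1]
sl end low [0.5415 0.0878 0.076 ] box mm [ 5.4 64.5]
mid nut [0.5673 0.0186 0.08  ] box mm [23.7 -7.1]
mid tip [0.51   0.0204 0.076 ] box mm [-33.1   0.8]
mid tip far [0.5103 0.027  0.076 ] box mm [-32.1   7.3]
mid tip near [0.5097 0.0129 0.076 ] box mm [-34.1  -6.6]
plug [0.5026 0.0518 0.036 ] box mm [-37.   32.8]
tag top view [0.5563 0.0964 0.078 ] [21.2 71.4]
mid [0.5568 0.0162 0.08  ] [13.1 -8.4]
```

View pics/t3z.png

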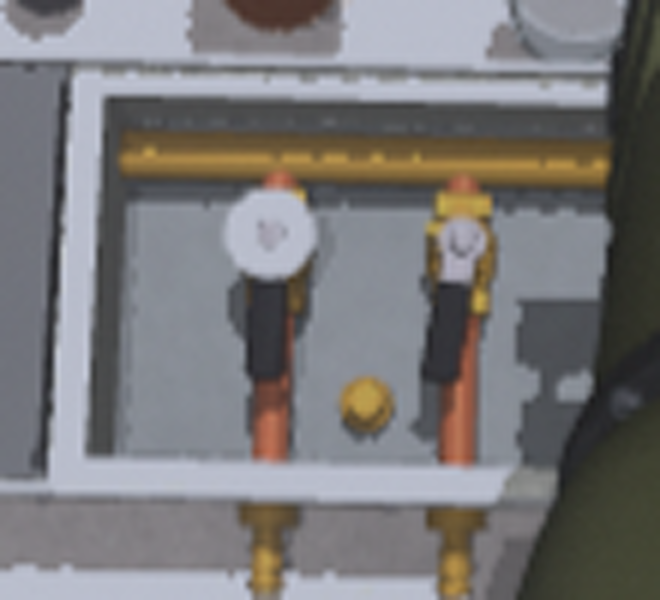

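```bash
python3 -c "
import numpy as np
H=np.array([23.,72])
prev=None
for d in range(0,100,10):
    a=np.radians(d);s,k=np.sin(a),np.cos(a)
    r=45
    C=H+r*np.array([-k,s])-(8+17.5*s+9*k)*np.array([s,k])
    print(d,C.round(1),None if prev is None else (C-prev).round(1)[::-1]);prev=C
"
```

```text
0 [-22.  55.] None
10 [-24.8  60.2] [ 5.2 -2.8]
20 [-27.   66.3] [ 6.1 -2.2]
30 [-28.2  73.2] [ 6.9 -1.3]
40 [-28.3  80.9] [ 7.7 -0. ]
50 [-26.8  89. ] [8.1 1.5]
60 [-23.5  97.1] [8.1 3.3]
70 [-18.3 104.9] [7.7 5.2]
80 [-11.2 111.7] [6.8 7. ]
90 [ -2.5 117. ] [5.3 8.7]
```

Call:
move_arm:
  motion:
    - [[0.03,-0.013,0.02,0,0,0,1],[0.03,-0.013,0.03,0,0,0,1],[0.001,0,0.03,0,0,0,1],[0,0,0.02,0,0,0,1],[0,0,0,0,0,0,1]]

```text
time_s: 9.2
tcp_pos: [0.515, 0.0634, 0.1282]
ee_rot: [-0.001, 0.668, 0.744, -0.002]
ft_force: [-0.3, -0.7, 0.2]
grip_width: 0.003
```

```bash
python3 -c "
from h import *
st()
im=bot.read_camera('side')[:,:,::-1].copy()
cv2.imwrite('pics/s5.png',cv2.resize(im[130:330,200:400],None,fx=3,fy=3))
st()"
```

```text
t9.20 box xy mm [-23.5  43. ] z 128.2 tooly-boxyaw 0.0002 z axis [-0.005 -0.001 -1.   ] F [-0.3 -0.7  0.2] Fbox [-0.3 -0.6] g 0.003
t9.25 box xy mm [-22.4  42.8] z 129.6 tooly-boxyaw -0.0003 z axis [-0.002 -0.001 -1.   ] F [-0.5  0.1 -0.2] Fbox [-0.5  0.2] g 0.006
```

View pics/s5.png

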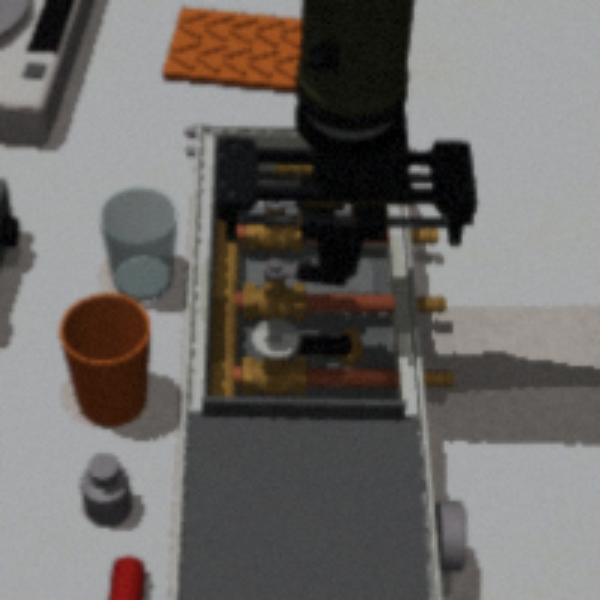

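The side view shows the shut fingers above the gap between the middle and tagged levers. Descending between them.

Call:
move_arm:
  motion:
    - [[-0.002,0,0.02,0,0,0,1],[0,0,0.02,0,0,0,1],[0,0,0.012,0,0,0,1],[0,0,0.008,0,0,0,1],[0,0,0,0,0,0,1]]

```text
time_s: 9.75
tcp_pos: [0.5168, 0.062, 0.0701]
ee_rot: [-0.0, 0.668, 0.744, -0.0]
ft_force: [-0.7, -0.7, -0.7]
grip_width: 0.003
```

```bash
python3 -c "
from h import *
st()
im=bot.read_camera('side')[:,:,::-1].copy()
cv2.imwrite('pics/s6.png',cv2.resize(im[160:290,240:390],None,fx=5,fy=4))
st()"
```

```text
t9.75 box xy mm [-21.8  41.4] z 70.1 tooly-boxyaw 0.0005 z axis [-0. -0. -1.] F [-0.7 -0.7 -0.7] Fbox [-0.8 -0.6] g 0.003
t9.80 box xy mm [-21.6  41.5] z 70.6 tooly-boxyaw 0.0007 z axis [ 0.  0. -1.] F [-0.1  0.5 -0.6] Fbox [-0.1  0.5] g 0.002
```

View pics/s6.png

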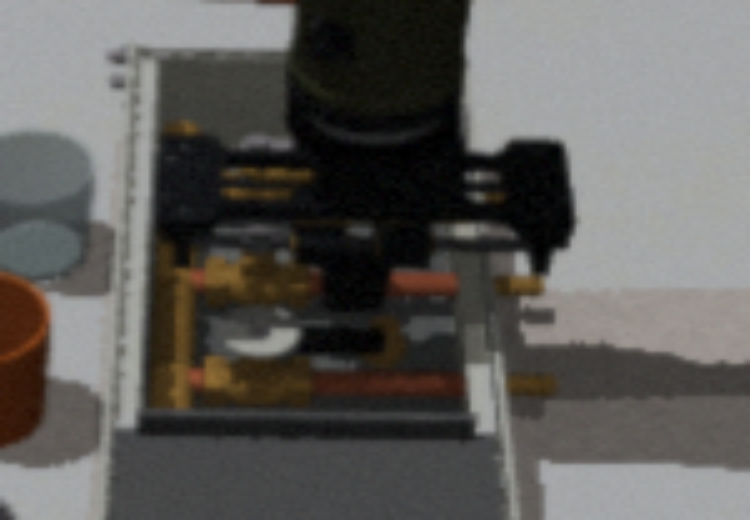

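Call:
move_arm:
  motion:
    - [[0.007,0,0.002,0,0,0,1],[0.0065,0,0,0,0,0,1],[0.0025,-0.0014,0,0,0,0,1],[0.0027,-0.0014,0,0,0,0,1],[0.003,-0.0011,0,0,0,0,1]]

```text
time_s: 10.3
tcp_pos: [0.5129, 0.0816, 0.069]
ee_rot: [0.003, 0.669, 0.743, 0.001]
ft_force: [4.0, -6.2, 0.3]
grip_width: 0.006
```

```bash
python3 -c "
from h import *
st()"
```

```text
t10.30 box xy mm [-23.6  61.3] z 69.0 tooly-boxyaw -0.0016 z axis [ 0.005 -0.002 -1.   ] F [ 4.  -6.2  0.3] Fbox [ 3.3 -6.6] g 0.006
```

The contact force is about 7 N, which fits the lever's drag. Following the arc.

Call:
move_arm:
  motion:
    - [[0.0032,-0.0011,0,0,0,0,1],[0.0069,-0.0013,0,0,0,0,1],[0.0077,0,0,0,0,0,1],[0.0081,0.0015,0,0,0,0,1],[0.004,0.0015,0,0,0,0,1]]

```text
time_s: 10.8
tcp_pos: [0.5073, 0.112, 0.0685]
ee_rot: [0.0, 0.668, 0.744, -0.001]
ft_force: [-0.5, -5.1, 0.4]
grip_width: 0.006
```

```bash
python3 -c "
from h import *
st()
im=bot.read_camera('side')[:,:,::-1].copy()
cv2.imwrite('pics/s7.png',cv2.resize(im[160:290,240:390],None,fx=5,fy=4))
"
```

```text
t10.80 box xy mm [-25.9  92.2] z 68.5 tooly-boxyaw -0.0001 z axis [-0.001 -0.002 -1.   ] F [-0.5 -5.1  0.4] Fbox [-1. -5.] g 0.006
```

View pics/s7.png

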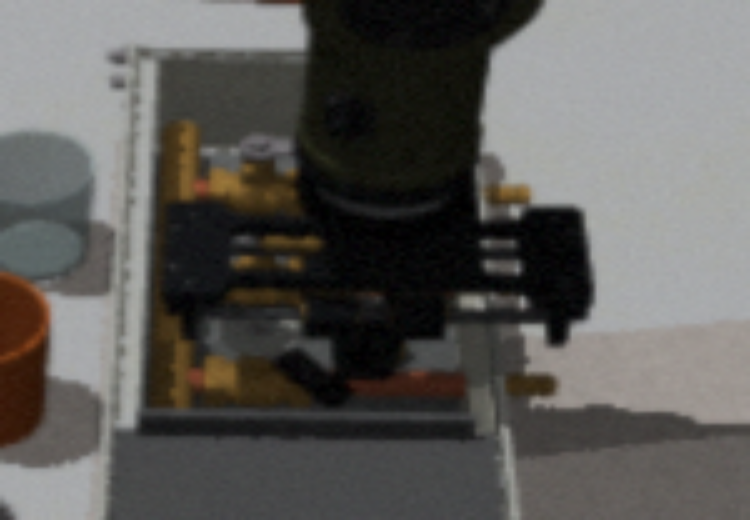

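The lever has swung to about 50°. Carrying on.

Call:
move_arm:
  motion:
    - [[0.004,0.0018,0,0,0,0,1],[0.0077,0.0052,0,0,0,0,1],[0.0034,0.0035,0,0,0,0,1],[0.0034,0.0035,0,0,0,0,1],[0.0027,0.0043,0,0,0,0,1]]

```text
time_s: 11.35
tcp_pos: [0.5229, 0.1362, 0.0681]
ee_rot: [-0.001, 0.668, 0.744, -0.001]
ft_force: [-2.5, -4.1, 0.2]
grip_width: 0.005
```

Call:
move_arm:
  motion:
    - [[0.002,0.003,0,0,0,0,1],[0,0.003,0,0,0,0,1],[0,0.002,0,0,0,0,1]]

```text
time_s: 11.65
tcp_pos: [0.531, 0.1404, 0.0681]
ee_rot: [-0.001, 0.667, 0.745, 0.0]
ft_force: [-5.4, 0.7, 0.2]
grip_width: 0.004
```

```bash
python3 -c "
from h import *
st()
im=bot.read_camera('side')[:,:,::-1].copy()
cv2.imwrite('pics/s8.png',cv2.resize(im[160:290,240:390],None,fx=5,fy=4))
"
```

```text
t11.65 box xy mm [  0.7 117.8] z 68.1 tooly-boxyaw 0.0023 z axis [-0.001  0.001 -1.   ] F [-5.4  0.7  0.2] Fbox [-5.3  1.3] g 0.004
```

View pics/s8.png

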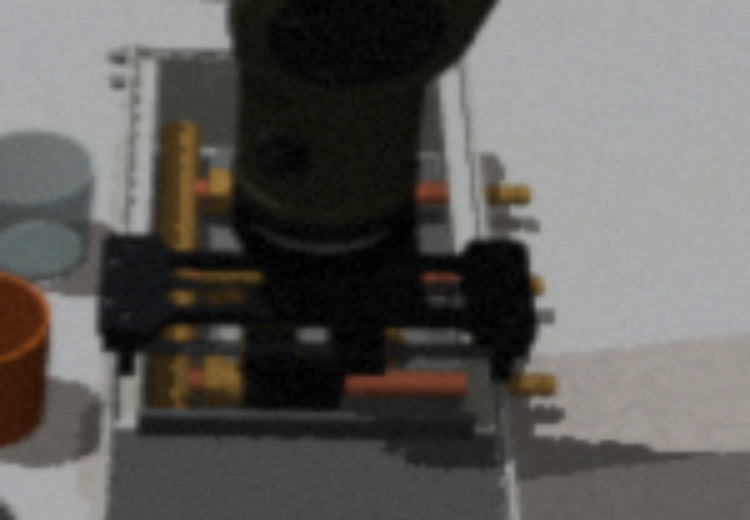

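Not hard against the stop yet (5 N, which is only drag), so I'll keep going in +x in small steps.

Call:
move_arm:
  motion:
    - [[0,0.002,0,0,0,0,1],[0,0.002,0,0,0,0,1],[0,0.002,0,0,0,0,1]]

```text
time_s: 12.0
tcp_pos: [0.5314, 0.1404, 0.068]
ee_rot: [-0.005, 0.667, 0.745, -0.004]
ft_force: [-16.4, -0.3, 12.3]
grip_width: 0.001
```

```bash
python3 -c "
from h import *
st()"
```

```text
t12.00 box xy mm [  1.1 117.8] z 68.0 tooly-boxyaw 0.0029 z axis [-0.012 -0.    -1.   ] F [-16.4  -0.3  12.3] Fbox [-16.3   1.5] g 0.001
```

The force rose to 16 N with no further motion, so it's against a stop. There is also some vertical force that I want to check. Backing off, rising and looking.

Call:
move_arm:
  motion:
    - [[0,-0.008,0,0,0,0,1],[-0.002,-0.012,0,0,0,0,1],[0,0,-0.03,0,0,0,1],[0,0,-0.04,0,0,0,1],[-0.03,0,-0.04,0,0,0,1]]

```text
time_s: 12.5
tcp_pos: [0.5229, 0.1111, 0.1799]
ee_rot: [0.0, 0.665, 0.747, 0.003]
ft_force: [1.1, 0.5, 1.1]
grip_width: 0.002
```

Call:
move_arm:
  motion:
    - [[-0.045,0.005,-0.03,0,0,0,1],[-0.045,0.005,-0.03,0,0,0,1],[-0.03,0.005,0,0,0,0,1],[0,0,0,0,0,0,1],[0,0,0,0,0,0,1]]

```text
time_s: 13.0
tcp_pos: [0.5489, -0.005, 0.234]
ee_rot: [0.001, 0.668, 0.744, 0.002]
ft_force: [-0.4, -0.5, -0.0]
grip_width: 0.003
```

```bash
python3 -c "
from h import *
import pickle
st()
c=bot.calibration('wrist')
im=bot.read_camera('wrist')[:,:,::-1].copy()
cv2.imwrite('pics/w9.png',im);pickle.dump(c,open('w9.pkl','wb'))
cv2.imwrite('pics/w9z.png',cv2.resize(im[0:260,150:420],None,fx=2.3,fy=2.3,interpolation=cv2.INTER_CUBIC))
im=bot.read_camera('side')[:,:,::-1].copy();cv2.imwrite('pics/s9.png',im)
st()
"
```

```text
t13.00 box xy mm [  2.9 -28.6] z 234.0 tooly-boxyaw -0.0004 z axis [ 0.004  0.001 -1.   ] F [-0.4 -0.5 -0. ] Fbox [-0.4 -0.4] g 0.003
t13.10 box xy mm [  2.1 -26.6] z 233.4 tooly-boxyaw 0.0033 z axis [ 0.001  0.001 -1.   ] F [ 0.  -0.3 -0.4] Fbox [ 0.  -0.3] g 0.004
```

View pics/w9z.png

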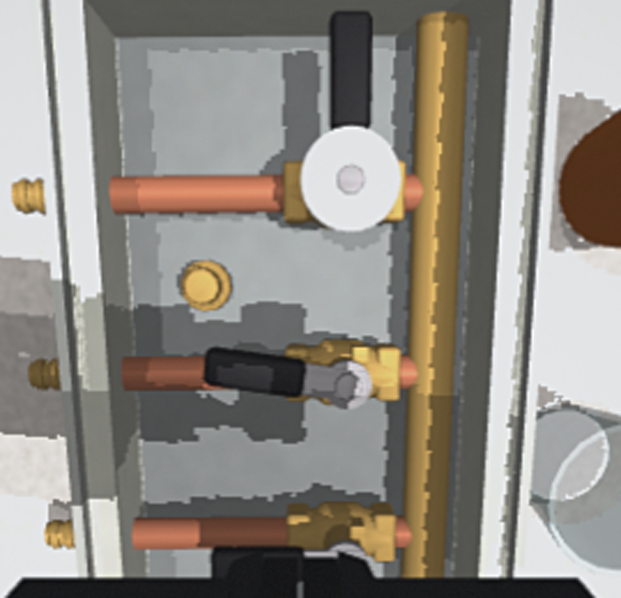

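View pics/s9.png

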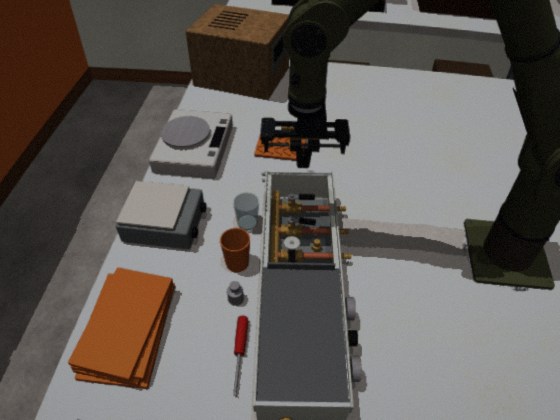

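The tagged lever now points straight to +y, from hub (350,180) to tip (351,12). The middle lever and the plug look unchanged. Next, numeric checks of the lever angle, the cover and the third lever.

```bash
python3 -c "
from h import *
import pickle
b=np.load('box.npz');R=b['R'];t=b['t']
c=pickle.load(open('w9.pkl','rb'))
def g(x,y,z):
    P=plane(c,((x+.5)/2.3-.5+150,(y+.5)/2.3-.5),z);return (P[:2]-t)@R*1000
h=g(350,180,.080);tp=g(351,13,.076);print('hub',h,'tip',tp,'ang',np.degrees(np.arctan2(tp[1]-h[1],-(tp[0]-h[0]))))
e=[g(331,120,.076),g(331,20,.076),g(370,120,.076),g(371,20,.076)]
print([np.degrees(np.arctan2(*(e[i+1]-e[i])[::-1])) for i in(0,2)],e)
print('mid',g(345,386,.08),g(206,366,.076))
c=bot.calibration('top');im=bot.read_camera('top')[:,:,::-1].copy()
cv2.imwrite('pics/t9z.png',cv2.resize(im[180:285,70:350],None,fx=2.8,fy=5,interpolation=cv2.INTER_CUBIC))
im=bot.read_camera('side')[:,:,::-1].copy();cv2.imwrite('pics/s9z.png',cv2.resize(im[160:415,230:370],None,fx=4,fy=2.35,interpolation=cv2.INTER_CUBIC))
"
```

```text
hub [23.92381799 71.27292807] tip [ 23.70069468 129.8115067 ] ang 89.78161475317603
[np.float64(90.51254118591345), np.float64(90.57128017207826)] [array([16.68852443, 93.1661351 ]), array([ 16.38180617, 127.45253621]), array([31.43376506, 93.200068  ]), array([ 31.09173796, 127.50208126])]
mid [23.15923982 -7.37180714] [-33.38920054   0.31062518]
```

View pics/t9z.png

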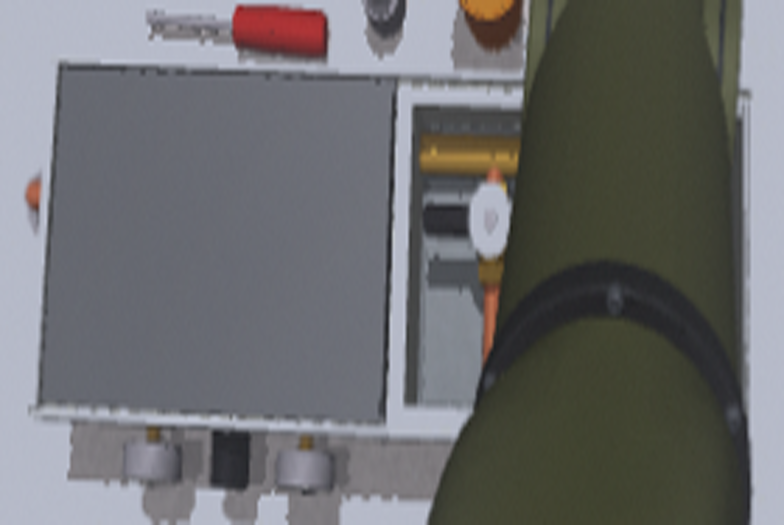

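View pics/s9z.png

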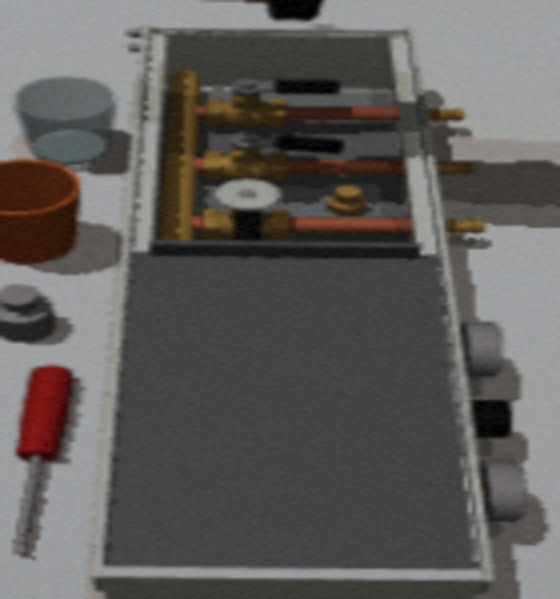

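The cover reaches the far end stop, the tagged lever reads about 90°, and both other levers are still along their pipes. Handing in.

```bash
python3 -c "
from station import bot
print(bot.finish_job())"
```

```text
the job is handed in; nothing more can be done
None
```

The tagged line is shut off and the job is handed in, after about 13 of the 51 s allowed. With the cover lying flat, I pushed it by its upturned edge to the far end stop. Then I lowered the shut fingers between the middle lever and the tagged one (y = 72.5 mm). I swung the tagged lever clockwise until it met its stop.

**Cover:** the force rose to 19 N at the predicted position. The last top and side pictures show the cover lying across the whole closed half up to the far stop.

**Tagged lever:** it came to rest against the stop at 16 N. In the last wrist picture it measures 89.8° from hub to tip, and its sides lie within 0.6° of the box's y.

**Other levers:** the middle lever's tip is within 1 mm of where it was. The third lever looks open in the side view; I did not measure it.

**Loose things:** the beaker, tumbler, weight, screwdriver and plug look undisturbed, and the arm did not work near the spanner or pad. I checked these by eye only. The spanner and most of the pad were hidden by the arm in the last pictures.

**Disagreements:**
- The box's x differed by about 4–5 mm between the top and wrist views, so I used the wrist measurement for the lever.
- About 12 N of vertical force showed up in the final press on the stop. I put it down to friction on the lever but did not confirm that; it was gone once I backed off.

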